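# Turn the drying lacquerware one step and restart the turning timer

### The arm

A 6-joint arm with a two-finger parallel gripper is mounted at the origin on the work surface. World frame = base frame: x ahead of the robot, y to its left, z up, the work surface at z = 0. Lengths are in m, angles in degrees, forces in N, time in s.
With the tool pointing down it reaches from about 0.4 to 0.825 m from the base axis. Payload 7 kg.
Tool frame: the origin (TCP) lies on the centre line of the jaws, within the pads' length; the fingertips stand 19 mm ahead of it and the grasp point (between the pads) is the TCP; z points along the fingers, y is the line along which they close (so a half turn about z gives the same grasp; the last joint's range is limited). The gripper opens to 88 mm and grips with 3 to 60 N. Pads are 19 mm wide; open, the fingers measure 130 mm over their backs; the gripper's body (78 mm by 193 mm) begins 47 mm behind the grasp point.
Start: joints at [81.022, 20.546, 0.682, 0, -70.136, -16.507], TCP at [0.29, 0.609, 0.225] pointing down, gripper open.
Joint ranges: [-176.03, 176.03], [-82.01, 121.73], [-58.28, 71.71], [-173.87, 95.51], [-174.79, -0.11], [-173.66, 173.66]. Speed limits (degrees/s): [136.94, 136.94, 172.46, 180, 180, 180].

### API

Orientations are given as [roll, pitch, yaw] about the fixed x, y, z axes, in that order (R = Rz(yaw) Ry(pitch) Rx(roll)).
In Python, from plant import ctrl gives the robot as it stands.
- The arm moves only by the tool move_arm, never from a script. Its argument "motion" is a list of rows, each a list of 3 entries, a list of its own where there are three numbers: the shift along the tool's x, y, z in mm, then the turn, a rotation vector about the tool's x, y, z in degrees, then the closure, from 0 (fully open) to 1 (shut). A call has 1 to 10 rows; each row is the pose to reach, as a shift and turn from the pose commanded when the call began, along the tool's axes at that moment; what a row does not reach only later rows make up. A row lasts 1/12 s, in which the tool goes at most 41.7 mm and 7.16 degrees, less where a joint would pass 70% of its speed; a pose out of reach is approached as far as the arm can. A call with a gripper value outside its range is refused whole. The fingers move at their own pace and stop on an object; the grip force is fixed at half the most. Time passes only in rows, so rows that repeat a pose let the fingers close. It gives the time, the measured TCP pose, the force, the opening and the grip force at its end, in the units of the state.
- ctrl.get_obs(): the state, without advancing time (a new reading comes with each control period).
- ctrl.snapshot(name): name is "scene" or "side" or "wrist"; returns a dict with "color" (384x512x3 uint8, blue, green, red), "camera_matrix" (3x3 intrinsics, pixels), "cam_to_world" (4x4, takes a point from camera to world coordinates). Camera axes: x right, y up, looking along -z (the intrinsics and any distortion apply to the point x, -y, -z); pixel columns grow to the right and rows downward; lengths in m; the calibration is good to about 2 mm. A picture is of the moment at which its call begins. There is no depth.
- ctrl.close_job(): hands the job in; it is judged then, once.
The state is a dict: "clock": time; "joint_pos": joint angles; "qvel": joint speeds; "tau": joint torques, N m; "tool_pos": TCP position; "orientation": TCP orientation; "force": force on the tool from outside, world axes, zero at the start; "moment": the same for the moment, N m; "opening": finger opening in m; "gripper_force": force on a finger pad.
Only numpy, scipy, OpenCV 4.12 (cv2) and the standard library are available. Lean on these libraries where they do the work, as an engineer would, in place of code of your own. Each camera call takes 0.05 s, during which the arm holds its last target. There are 200 camera calls.

### The job

The wet lacquerware is due to be turned: push the orange-handled sprung lever of the drying turner anticlockwise until you feel it come up against its stop, without forcing it, then let it spring all the way home, so that the turntable has advanced by one step only. Then restart the timer by pressing its red plunger fully down and letting it come up again. Do not touch the turntable or the wet ware on it, and leave the other things on the bench where they are.

Things in the scene. Friction and masses are not known exactly. Their poses are not given: they have to be found in the camera images.
- turner: green round housing of the drying turner, fixed to the table, foot 200 mm across, 52 mm tall; origin at the centre of its underside, on the vertical axis about which both lever and turntable swing. Its yaw differs from start to start.
- lever (a joint): angle of the sprung lever, rad: 0 = home, growing anticlockwise from above. At 0 it points from the axis in the direction 2.54 rad from the turner's own +x. It ends on a rubber stop hidden in the housing, somewhere between 1.15 and 1.35, different each time: feel for it. Before the stop the handle takes 3 to 8 N; up to 40 N at the handle is allowed.
- handle: the lever itself: a flat steel arm 20 mm wide at 56 to 64 mm height above the table, reaching out from under the turntable, with an upright orange post at its end. Origin on the turner's axis at table height.
- handle_grip (a point): on the centre line of the orange post, 115 mm above the table, 150 mm from the turner's axis. The post is 20 mm thick from 66 to 136 mm height, with a 26 mm wide knob on top to 152 mm.
- spindle (a joint): angle of the turntable, rad, growing anticlockwise from above; it starts between 0 and 0.15. The lever, after some free play, carries the turntable with it by a ratchet; the turntable stays where it is when the lever springs back. One full step brings it to between 1.05 and 1.3.
- turntable: wooden disc 196 mm across, 80 to 90 mm above the table, with six wet lacquered pieces (red bowls, black boxes) on short sticks, up to 138 mm above the table, within 95 mm of the axis. Must not be touched. Origin on the turner's axis at table height.
- timer: white round timer, 112 mm across, 78 mm tall without its plunger, fixed to the table, to the left or to the right of the turner; origin at the centre of its underside.
- plunger (a joint): how far the timer's plunger is pressed, m: 0 = up, 0.016 = down on its stop; the spring takes about 2.5 N at the start and 5.5 N at the stop. Up to 40 N on it is allowed.
- plunger_head: the timer's red plunger head, 60 mm across, slightly domed, on the timer's axis; up, its top is 113 mm above the table. Origin on the timer's axis, at table height while the plunger is up.
- plunger_top (a point): centre of the top of the red plunger head.
- jar: amber lidded jar, 84 mm across, 105 mm tall; stands in the other of the two places left and right of the turner, across from the timer, loose; origin at the centre of its underside. Leave alone.
- brush: flat lacquer brush lying down, 155 mm long, 11 mm high, loose; origin at the middle of its underside. Leave alone.
- spatula: spatula lying down, 200 mm long, loose; origin at the centre of its underside. Leave alone.
- bowl: red bowl, 110 mm across, 55 mm tall, loose; origin at the centre of its underside. Leave alone.
- block: wooden block 60 x 90 mm, 70 mm tall, loose; origin at the centre of its underside. Leave alone.
- glovebox: cardboard box 120 x 220 mm, 80 mm tall, loose; origin at the centre of its underside. Leave alone.
Not all that is in view belongs to the job. There is more than one size of the turner; the one meant has the size given above.

How it is judged (in metres and radians):
On the way, in this order (a step that is already met when the one before it is completed fails the run):
1. the lever is pushed up against its stop (at least 2 N on the stop) (contact force between handle and turner above 2 N), for 0.05 s.
2. the lever has sprung home (within 0.05 rad) (value of joint lever below 0.05 rad), for 0.1 s.
3. the timer's plunger is pressed fully down (to within 1.5 mm of its stop) (value of joint plunger above 0.0145 m), for 0.1 s.
At the end, for the whole second after the job is handed in: lever home within 0.05 rad, timer plunger up within 1.5 mm, turntable at rest one step on (spindle between 1.0 and 1.4 rad) (value of joint lever below 0.05 rad and value of joint plunger below 0.0015 m and value of joint spindle between 1 and 1.4 rad and not (velocity of joint spindle above 0.05 rad/s)); the robot touches nothing.
It fails at once if the turntable or the ware is touched (over 0.5 N) (contact force between any of the arm, the fingers and turntable above 0.5 N).
It fails at once if the lever is forced (over 40 N) (contact force between any of the arm, the fingers and handle above 40 N).
It fails at once if the plunger is forced (over 40 N) (contact force between any of the arm, the fingers and timer above 40 N).
It fails at once if one of the loose things on the bench is moved by more than 20 mm (distance of any of jar, brush, spatula, bowl, block, glovebox from where it was at the start of the episode above 0.02 m).
It also fails if it takes over 64 s, if anything falls off the work surface, if the arm or the gripper's body presses on something with over 40 N, if the wrist force passes 120 N, or if a joint passes its speed limit or range.

## Working session

There is one attempt and no reset: what is moved stays moved. The work goes in short steps, Python scripts to look and compute and a tool call to move; the robot and the scene stay as the last step left them, time stands still between calls to the robot, and variables do not carry over. Pictures are saved under pics/ and viewed, at most 10 in all, crops included, and the job is handed in when it is done.

Besides the shell and the picture viewer there is one more tool, called by a JSON object that holds its "name" and its "arguments". move_arm: Moves the arm, as the interface text tells. Its arguments: {"type":"object","properties":{"motion":{"type":"array"}},"required":["motion"]}

```bash
mkdir -p pics; ls
python3 - <<'E'
from plant import ctrl
import cv2,pickle,numpy as np
d={}
for n in ("scene","side","wrist"):
    s=ctrl.snapshot(n); d[n]=s; cv2.imwrite(f"pics/{n}0.png",s["color"])
    print(n,np.round(s["camera_matrix"],1).tolist(),np.round(s["cam_to_world"],3).tolist(),[k for k in s])
pickle.dump(d,open("s0.pkl","wb"))
o=ctrl.get_obs();print(o)
E
```

```text
pics
scene [[360.8, 0.0, 253.2], [0.0, 360.8, 198.6], [0.0, 0.0, 1.0]] [[0.445, -0.746, 0.495, 1.291], [0.895, 0.375, -0.24, -0.286], [-0.006, 0.55, 0.835, 1.329], [0.0, 0.0, 0.0, 1.0]] ['color', 'camera_matrix', 'cam_to_world']
side [[368.8, 0.0, 251.1], [0.0, 368.8, 189.9], [0.0, 0.0, 1.0]] [[-0.997, 0.05, -0.065, 0.449], [-0.082, -0.618, 0.782, 0.983], [-0.001, 0.784, 0.62, 0.834], [0.0, 0.0, 0.0, 1.0]] ['color', 'camera_matrix', 'cam_to_world']
wrist [[314.3, 0.0, 260.1], [0.0, 314.3, 192.5], [0.0, 0.0, 1.0]] [[-0.431, 0.865, 0.256, 0.359], [-0.902, -0.414, -0.12, 0.576], [0.002, -0.283, 0.959, 0.384], [0.0, 0.0, 0.0, 1.0]] ['color', 'camera_matrix', 'cam_to_world']
{'clock': 0.15, 'joint_pos': array([ 8.10202850e+01,  2.05828294e+01,  6.45200790e-01, -1.27318289e-02,
       -7.01377729e+01, -1.65082269e+01]), 'qvel': array([-0.09754877, -0.15047211,  0.04778755, -0.02882548, -0.10325156,
        0.02046545]), 'tau': array([-1.63771660e-03, -5.83274746e+01,  2.93292528e+01,  7.00128704e+00,
        8.80357489e-03, -1.02505526e-04]), 'tool_pos': array([0.29032652, 0.60894745, 0.22472988]), 'orientation': array([ 1.79924305e+02, -9.95029679e-03, -2.54922690e+01]), 'force': array([-0.08208219,  0.37631506,  0.84088858]), 'moment': array([-0.01746648, -0.02579502, -0.02894784]), 'gripper_force': 0.0, 'opening': 0.08783305120277439}
```

View pics/scene0.png

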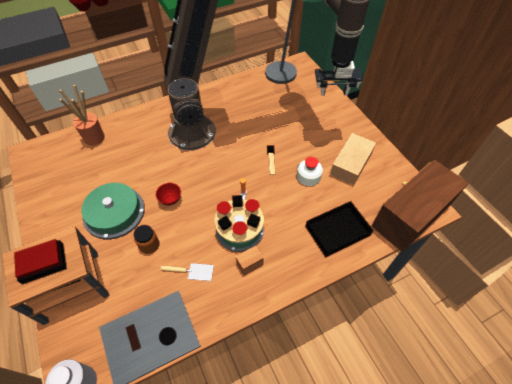

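View pics/side0.png

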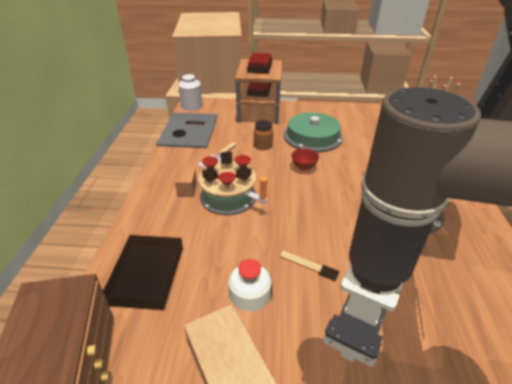

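The scene view shows two candidates for the turner. One is the small turner with ware at (239,222), with an orange post at (243,185). The other is a larger green lidded housing at (110,210), with no ware or orange lever. I choose the first. For the timer there is the white one with a red top at (310,172) and a white canister off the table at (70,373); I choose the first. I'll check both in one close crop.

```bash
cat > h.py <<'E'
import numpy as np,cv2,pickle
def ray(s,u,v):
    K=s["camera_matrix"];T=s["cam_to_world"]
    d=np.array([(u-K[0,2])/K[0,0],-(v-K[1,2])/K[1,1],-1.]);return T[:3,3],T[:3,:3]@d
def onz(s,u,v,z):
    o,d=ray(s,u,v);return o+d*(z-o[2])/d[2]
def tri(*r):
    A=0;b=0
    for o,d in r:
        d=d/np.linalg.norm(d);P=np.eye(3)-np.outer(d,d);A=A+P;b=b+P@o
    return np.linalg.solve(A,b)
def proj(s,p):
    T=s["cam_to_world"];q=T[:3,:3].T@(np.asarray(p)-T[:3,3]);K=s["camera_matrix"]
    return np.array([K[0,2]+K[0,0]*q[0]/-q[2],K[1,2]-K[1,1]*q[1]/-q[2]])
E
python3 - <<'E'
from h import *
d=pickle.load(open("s0.pkl","rb"))
a=cv2.resize(d["scene"]["color"][140:260,190:340],None,fx=4,fy=4,interpolation=cv2.INTER_CUBIC)[:,:400]
b=cv2.resize(d["side"]["color"][135:235,170:290],None,fx=3.3,fy=4.8,interpolation=cv2.INTER_CUBIC)
cv2.imwrite("pics/crop0.png",np.hstack([a,b[:480]]))
for n,(x0,y0,x1,y1) in {"scene":(200,140,330,260),"side":(190,140,290,300)}.items():
    h=cv2.cvtColor(d[n]["color"],cv2.COLOR_BGR2HSV)
    for nm,lo,hi in (("orange",(8,190,120),(18,255,255)),("red",(0,180,90),(5,255,255)),("red2",(174,180,90),(180,255,255)),("green",(60,60,30),(95,255,255)),("wood",(14,60,170),(30,170,255))):
        m=cv2.inRange(h,lo,hi);M=np.zeros_like(m);M[y0:y1,x0:x1]=m[y0:y1,x0:x1]
        k,_,st,c=cv2.connectedComponentsWithStats(M)
        print(n,nm,[(st[i].tolist(),c[i].round(1).tolist()) for i in range(1,k) if st[i,4]>12])
E
```

```text
scene orange [([240, 182, 5, 11, 34], [242.5, 186.2])]
scene red [([306, 157, 12, 11, 106], [311.1, 161.7]), ([245, 199, 14, 13, 135], [251.7, 204.9]), ([217, 201, 14, 13, 137], [223.3, 207.2]), ([233, 222, 14, 13, 145], [239.4, 227.8])]
scene red2 []
scene green [([221, 235, 38, 13, 141], [240.4, 243.0])]
scene wood [([218, 140, 58, 18, 162], [245.1, 149.2]), ([284, 145, 46, 18, 125], [306.8, 153.5]), ([246, 150, 17, 12, 44], [254.2, 155.5]), ([266, 151, 23, 24, 183], [273.5, 161.9]), ([200, 160, 17, 10, 58], [206.4, 164.0]), ([322, 166, 8, 15, 59], [325.3, 172.7]), ([245, 172, 17, 10, 52], [252.3, 176.8]), ([200, 178, 41, 20, 128], [221.0, 187.7]), ([273, 180, 26, 12, 87], [286.9, 185.4]), ([253, 188, 20, 12, 78], [262.9, 194.3]), ([200, 188, 113, 54, 926], [255.0, 218.6]), ([228, 199, 20, 26, 210], [237.8, 211.9]), ([279, 198, 51, 29, 193], [308.7, 210.8]), ([289, 222, 16, 12, 52], [296.8, 227.5]), ([200, 229, 14, 13, 103], [205.8, 234.9]), ([235, 247, 26, 13, 170], [248.3, 253.9]), ([200, 249, 24, 11, 77], [212.3, 254.0]), ([281, 249, 29, 11, 83], [295.2, 255.8])]
side orange []
side red [([236, 156, 14, 9, 94], [242.3, 159.7]), ([204, 158, 12, 8, 75], [209.4, 161.3]), ([219, 173, 16, 10, 108], [226.5, 177.1])]
side red2 []
side green []
side wood [([219, 141, 17, 13, 87], [227.7, 146.8]), ([215, 161, 23, 13, 127], [225.7, 167.3]), ([198, 169, 59, 27, 587], [226.9, 185.4]), ([260, 176, 8, 5, 28], [263.1, 177.7]), ([280, 250, 10, 11, 81], [284.9, 254.5])]
```

View pics/crop0.png

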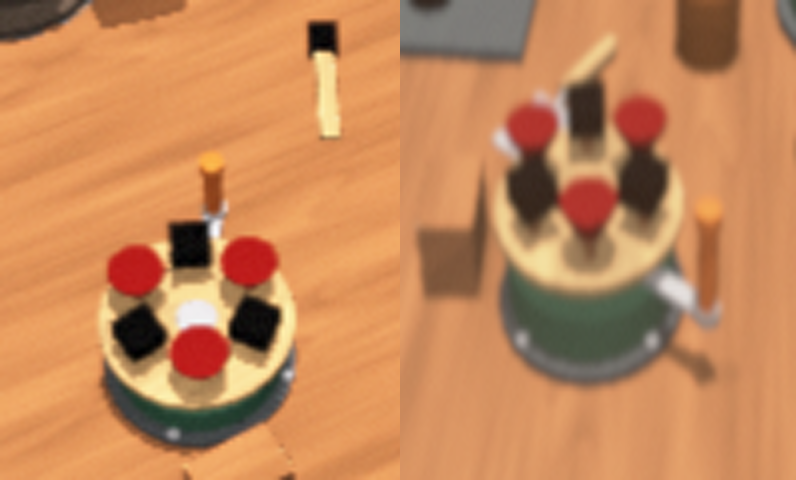

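The crop confirms the choice. The turner has the ware and a lever, with its orange knob at scene (242.4,180.1) and side (263,178). The disc is centred near scene (239,220).

Run:
```python
from h import *
from scipy.optimize import least_squares
d=pickle.load(open("s0.pkl","rb"));S,D=d["scene"],d["side"]
a=(242.4,180.1);b=(263,178)
print("knob",onz(S,*a,.152).round(3),onz(D,*b,.152).round(3),tri(ray(S,*a),ray(D,*b)).round(3))
def c2s(x,y):return 190+x/4-.4,140+y/4-.4
def c2d(x,y):return 170+(x-400)/3.3-.4,135+y/4.8-.4
Ps=[onz(S,*c2s(*p),.09) for p in ((100,320),(295,318),(198,407),(118,368),(281,365))]
Pd=[onz(D,*c2d(*p),.09) for p in ((496,200),(684,200),(590,292),(520,265),(660,265))]
for P in (Ps,Pd,Ps+Pd):
    P=np.array(P);print("axis",least_squares(lambda c:np.hypot(*(P[:,:2]-c).T)-.098,P.mean(0)[:2]).x.round(4))
for n,(x0,y0,x1,y1) in {"scene":(290,140,330,190),"side":(220,250,280,320)}.items():
    h=cv2.cvtColor(d[n]["color"],cv2.COLOR_BGR2HSV)
    m=cv2.inRange(h,(0,150,80),(8,255,255))|cv2.inRange(h,(172,150,80),(180,255,255));M=np.zeros_like(m);M[y0:y1,x0:x1]=m[y0:y1,x0:x1]
    w=cv2.inRange(h,(0,0,120),(180,60,255));W=np.zeros_like(m);W[y0:y1,x0:x1]=w[y0:y1,x0:x1]
    for nm,q in(("red",M),("white",W)):
        k,_,st,c=cv2.connectedComponentsWithStats(q);print(n,nm,[(st[i].tolist(),c[i].round(1).tolist()) for i in range(1,k) if st[i,4]>30])
```

```text
knob [0.494 0.054 0.152] [0.488 0.061 0.152] [0.489 0.055 0.147]
axis [ 0.6177 -0.0213]
axis [ 0.6123 -0.0178]
axis [ 0.6142 -0.0195]
scene red [([305, 156, 14, 12, 122], [311.3, 161.6])]
scene white [([297, 161, 26, 25, 422], [308.9, 174.0])]
side red [([238, 259, 23, 19, 342], [249.2, 267.8])]
side white [([229, 267, 42, 43, 1285], [249.8, 290.1])]
```

```bash
cat >> h.py <<'E'
def shift(o,p,yaw=None):
    ψ=np.radians(o["orientation"][2] if yaw is None else yaw);d=(np.asarray(p)-o["tool_pos"])*1000
    c,s=np.cos(ψ),np.sin(ψ)
    return np.round([c*d[0]+s*d[1],s*d[0]-c*d[1],-d[2]],1)
E
python3 - <<'E'
from h import *
from plant import ctrl
d=pickle.load(open("s0.pkl","rb"));S,D=d["scene"],d["side"]
a=(311.5,160.5);b=(249.3,266)
print("plunger",onz(S,*a,.111).round(3),onz(D,*b,.111).round(3),tri(ray(S,*a),ray(D,*b)).round(3))
for n,u,v in(("brush",270,160),("jar",146,238),("bowl",168,195),("block",250,261),("lamp",281,72),("glove",353,158)):print(n,onz(S,u,v,.03).round(2))
o=ctrl.get_obs();print(shift(o,(.482,.112,.225)),o["orientation"])
E
```

```text
plunger [0.506 0.379 0.111] [0.504 0.379 0.111] [0.504 0.379 0.111]
brush [0.36 0.25 0.03]
jar [ 0.5  -0.38  0.03]
bowl [ 0.34 -0.23  0.03]
block [ 0.77 -0.05  0.03]
lamp [-0.17  0.61  0.03]
glove [0.53 0.6  0.03]
[ 3.869e+02  3.661e+02 -3.000e-01] [ 1.79924305e+02 -9.95029679e-03 -2.54922690e+01]
```

{"name": "move_arm", "arguments": {"motion": [[[387,366,0],[0,0,-35.5],1],[[387,366,0],[0,0,-35.5],1],[[387,366,0],[0,0,-35.5],1],[[387,366,0],[0,0,-35.5],1],[[387,366,0],[0,0,-35.5],1],[[387,366,0],[0,0,-35.5],1],[[387,366,0],[0,0,-35.5],1],[[387,366,0],[0,0,-35.5],1],[[387,366,0],[0,0,-35.5],1],[[387,366,0],[0,0,-35.5],1]]}}

```text
clock: 0.98
tool_pos: [0.4406, 0.2186, 0.2256]
orientation: [-180.0, -0.0, 10.0]
force: [1.3, 0.5, -0.0]
opening: 0.0265
gripper_force: 0.0
```

Run:
```python
from h import *
from plant import ctrl
w=ctrl.snapshot("wrist");s=ctrl.snapshot("scene")
pickle.dump(w,open("w1.pkl","wb"));cv2.imwrite("pics/w1.png",w["color"])
o=ctrl.get_obs();print(o["tool_pos"],shift(o,(.482,.112,.225)),o["opening"],o["force"])
for p in((.491,.057,.152),(.614,-.0195,.09)):print(proj(w,p))
```

```text
[0.44122289 0.21593006 0.22552874] [ 22.6 109.3   0.5] 0.01813321577552065 [ 0.0774136   0.96075045 -0.20754298]
[481.76255765 174.01450801]
[571.40204479  33.84551929]
```

View pics/w1.png

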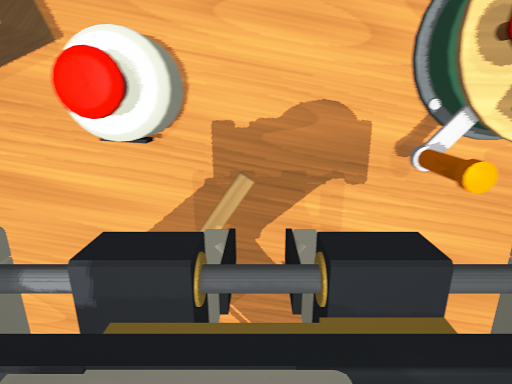

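The wrist view shows the orange knob at (480,176), against a prediction of (482,174), so the position fix is good. The red plunger is at (88,80).

{"name": "move_arm", "arguments": {"motion": [[[22,109,0],[0,0,0],1],[[22,109,0],[0,0,0],1],[[22,109,0],[0,0,0],1],[[22,109,40],[0,0,0],1],[[22,109,80],[0,0,0],1],[[22,109,106],[0,0,0],1],[[22,109,106],[0,0,0],1],[[22,109,106],[0,0,0],1]]}}

```text
clock: 1.75
tool_pos: [0.4807, 0.1168, 0.119]
orientation: [179.9, 0.2, 10.0]
force: [0.1, 0.7, 1.1]
opening: 0.0002
gripper_force: 0.0
```

```bash
cat > plan.py <<'E'
from h import *
from plant import ctrl
o=ctrl.get_obs();print(o["tool_pos"],o["orientation"],o["opening"],o["force"])
A=np.array([.616,-.021]);th0=np.radians(148.1)
off=-np.array([np.cos(np.radians(280)),np.sin(np.radians(280))])
def tool(q,gap=.031):
    t=th0+q;return np.r_[A+.15*np.array([np.cos(t),np.sin(t)])+gap*off,.119]
for q in np.arange(0,1.41,.1):print(round(q,2),tool(q).round(3),shift(o,tool(q),10))
E
python3 plan.py
```

```text
[0.48067206 0.11677612 0.11895662] [1.79901175e+02 1.55275335e-01 1.00377938e+01] 0.00019319785403551805 [0.10991761 0.71727357 1.07874662]
0.0 [0.483 0.089 0.119] [-2.3 28.  -0. ]
0.1 [0.476 0.076 0.119] [-11.7  39.7  -0. ]
0.2 [0.47  0.062 0.119] [-20.   52.2  -0. ]
0.3 [0.466 0.048 0.119] [-26.9  65.5  -0. ]
0.4 [0.462 0.033 0.119] [-32.5  79.4  -0. ]
0.5 [0.461 0.018 0.119] [-36.7  93.8  -0. ]
0.6 [0.461 0.003 0.119] [-39.4 108.5  -0. ]
0.7 [ 0.462 -0.012  0.119] [-40.6 123.5  -0. ]
0.8 [ 0.465 -0.027  0.119] [-40.3 138.5  -0. ]
0.9 [ 0.469 -0.041  0.119] [-38.5 153.4  -0. ]
1.0 [ 0.475 -0.055  0.119] [-35.3 168.   -0. ]
1.1 [ 0.482 -0.068  0.119] [-30.6 182.2  -0. ]
1.2 [ 0.491 -0.08   0.119] [-24.5 195.9  -0. ]
1.3 [ 0.5   -0.092  0.119] [-17. 209.  -0.]
1.4 [ 0.511 -0.102  0.119] [ -8.3 221.2  -0. ]
```

{"name": "move_arm", "arguments": {"motion": [[[-1,10,0],[0,0,0],1],[[-2,20,0],[0,0,0],1],[[-2,28,0],[0,0,0],1],[[-7,34,0],[0,0,0],1],[[-12,40,0],[0,0,0],1],[[-16,46,0],[0,0,0],1],[[-20,52,0],[0,0,0],1],[[-24,59,0],[0,0,0],1],[[-27,66,0],[0,0,0],1],[[-27,66,0],[0,0,0],1]]}}

```text
clock: 2.58
tool_pos: [0.4645, 0.0467, 0.1199]
orientation: [-179.9, 0.0, 10.0]
force: [-5.4, 5.6, 4.8]
opening: 0.0007
gripper_force: 3.7
```

```bash
python3 - <<'E'
from h import *
from plant import ctrl
w=ctrl.snapshot("scene");d=ctrl.snapshot("side");a=cv2.resize(w["color"][140:260,190:290],None,fx=4,fy=4);b=cv2.resize(d["color"][125:225,180:280],None,fx=4,fy=4.8)
cv2.imwrite("pics/c2.png",np.hstack([a,b]))
E
python3 plan.py
```

```text
[0.46472334 0.04703114 0.11981699] [-1.79948843e+02  4.52746814e-02  9.97208022e+00] 0.00035254862036056614 [-3.80770034  5.06496902  4.91395542]
0.0 [0.483 0.089 0.119] [ 25.5 -37.9   0.8]
0.1 [0.476 0.076 0.119] [ 16.1 -26.3   0.8]
0.2 [0.47  0.062 0.119] [  7.8 -13.7   0.8]
0.3 [0.466 0.048 0.119] [ 0.9 -0.4  0.8]
0.4 [0.462 0.033 0.119] [-4.7 13.5  0.8]
0.5 [0.461 0.018 0.119] [-8.8 27.9  0.8]
0.6 [0.461 0.003 0.119] [-11.5  42.6   0.8]
0.7 [ 0.462 -0.012  0.119] [-12.8  57.6   0.8]
0.8 [ 0.465 -0.027  0.119] [-12.5  72.6   0.8]
0.9 [ 0.469 -0.041  0.119] [-10.7  87.5   0.8]
1.0 [ 0.475 -0.055  0.119] [ -7.5 102.1   0.8]
1.1 [ 0.482 -0.068  0.119] [ -2.8 116.3   0.8]
1.2 [ 0.491 -0.08   0.119] [  3.3 130.    0.8]
1.3 [ 0.5   -0.092  0.119] [ 10.8 143.    0.8]
1.4 [ 0.511 -0.102  0.119] [ 19.5 155.3   0.8]
```

View pics/c2.png

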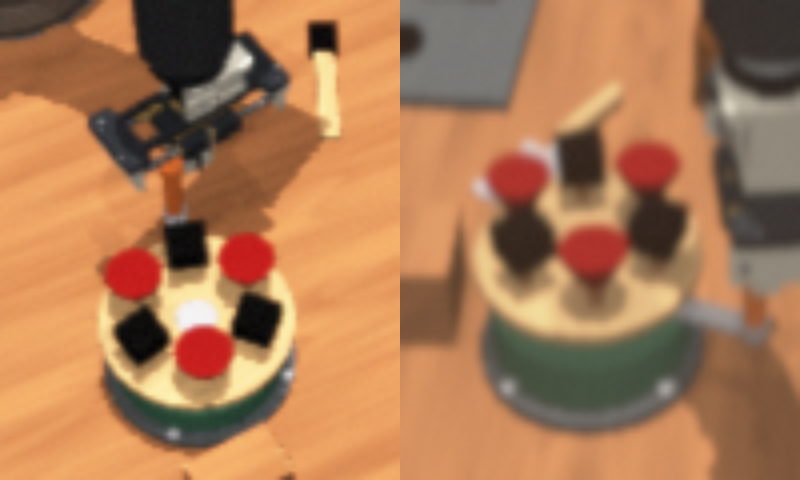

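The post (scene crop (172,185)) has moved with the fingers, and they are clear of the ware. I'm continuing to about 1.0 rad.

{"name": "move_arm", "arguments": {"motion": [[[-5,13,0],[0,0,0],1],[[-8,25,0],[0,0,0],1],[[-10,35,0],[0,0,0],1],[[-12,46,0],[0,0,0],1],[[-13,58,0],[0,0,0],1],[[-13,69,0],[0,0,0],1],[[-12,80,0],[0,0,0],1],[[-10,91,0],[0,0,0],1],[[-7,102,0],[0,0,0],1],[[-7,102,0],[0,0,0],1]]}}

```text
clock: 3.52
tool_pos: [0.4747, -0.0556, 0.1187]
orientation: [-180.0, 0.2, 9.9]
force: [-3.7, 3.4, -0.3]
opening: 0.0001
gripper_force: 2.1
```

```bash
python3 plan.py|tail -7; python3 -c "
from plant import ctrl;o=ctrl.get_obs();print(o['force'],o['tool_pos'])"
```

```text
0.8 [ 0.465 -0.027  0.119] [ -4.4 -30.2  -0.3]
0.9 [ 0.469 -0.041  0.119] [ -2.7 -15.3  -0.3]
1.0 [ 0.475 -0.055  0.119] [ 0.6 -0.7 -0.3]
1.1 [ 0.482 -0.068  0.119] [ 5.3 13.5 -0.3]
1.2 [ 0.491 -0.08   0.119] [11.4 27.2 -0.3]
1.3 [ 0.5   -0.092  0.119] [18.8 40.3 -0.3]
1.4 [ 0.511 -0.102  0.119] [27.5 52.5 -0.3]
[-3.70003952  3.38347719 -0.29501434] [ 0.47465368 -0.05560108  0.11868874]
```

Next I'm moving slowly to about 1.12 rad, then feeling for the stop in small steps.

{"name": "move_arm", "arguments": {"motion": [[[1,4,0],[0,0,0],1],[[2,8,0],[0,0,0],1],[[4,12,0],[0,0,0],1],[[6,15,0],[0,0,0],1],[[6,15,0],[0,0,0],1]]}}

```text
clock: 3.93
tool_pos: [0.4834, -0.0681, 0.1188]
orientation: [-180.0, 0.2, 10.0]
force: [-4.9, 4.1, -0.1]
opening: 0.0004
gripper_force: 2.5
```

{"name": "move_arm", "arguments": {"motion": [[[1,2,0],[0,0,0],1],[[2,4,0],[0,0,0],1],[[2,4,0],[0,0,0],1]]}}

```text
clock: 4.18
tool_pos: [0.4857, -0.0716, 0.1188]
orientation: [-180.0, 0.2, 10.0]
force: [-5.1, 4.9, 0.1]
opening: 0.0005
gripper_force: 2.7
```

{"name": "move_arm", "arguments": {"motion": [[[1,2,0],[0,0,0],1],[[2,4,0],[0,0,0],1],[[2,4,0],[0,0,0],1]]}}

```text
clock: 4.43
tool_pos: [0.4884, -0.0751, 0.1188]
orientation: [-179.9, 0.2, 10.0]
force: [-5.6, 4.1, 0.6]
opening: 0.0003
gripper_force: 2.7
```

{"name": "move_arm", "arguments": {"motion": [[[1,2,0],[0,0,0],1],[[2,4,0],[0,0,0],1],[[2,4,0],[0,0,0],1]]}}

```text
clock: 4.68
tool_pos: [0.491, -0.0787, 0.1188]
orientation: [-179.9, 0.2, 10.0]
force: [-6.1, 4.3, 1.4]
opening: 0.0007
gripper_force: 2.7
```

{"name": "move_arm", "arguments": {"motion": [[[1,1.5,0],[0,0,0],1],[[1.5,3,0],[0,0,0],1],[[1.5,3,0],[0,0,0],1]]}}

```text
clock: 4.93
tool_pos: [0.493, -0.0813, 0.1188]
orientation: [-179.9, 0.2, 10.0]
force: [-5.5, 4.4, 0.4]
opening: 0.0003
gripper_force: 2.7
```

{"name": "move_arm", "arguments": {"motion": [[[1,1.5,0],[0,0,0],1],[[1.5,3,0],[0,0,0],1],[[1.5,3,0],[0,0,0],1]]}}

```text
clock: 5.18
tool_pos: [0.4949, -0.084, 0.1188]
orientation: [-179.9, 0.2, 10.0]
force: [-5.2, 4.2, 1.1]
opening: 0.0005
gripper_force: 2.8
```

{"name": "move_arm", "arguments": {"motion": [[[1,1.5,0],[0,0,0],1],[[2,3,0],[0,0,0],1],[[2,3,0],[0,0,0],1]]}}

```text
clock: 5.43
tool_pos: [0.4975, -0.0866, 0.1188]
orientation: [-179.9, 0.2, 10.0]
force: [-5.1, 4.0, 1.3]
opening: 0.0004
gripper_force: 2.7
```

{"name": "move_arm", "arguments": {"motion": [[[1,1.5,0],[0,0,0],1],[[2,3,0],[0,0,0],1],[[2,3,0],[0,0,0],1]]}}

```text
clock: 5.68
tool_pos: [0.4995, -0.089, 0.1187]
orientation: [-179.9, 0.3, 10.0]
force: [-8.0, 6.4, 2.8]
opening: 0.0001
gripper_force: 3.8
```

The force is rising at the stop, so I'll take one more small step to confirm.

{"name": "move_arm", "arguments": {"motion": [[[0.5,1,0],[0,0,0],1],[[0.5,1,0],[0,0,0],1]]}}

```text
clock: 5.85
tool_pos: [0.4998, -0.0896, 0.1186]
orientation: [-179.9, 0.3, 9.9]
force: [-7.9, 9.2, 4.2]
opening: 0.0001
gripper_force: 5.3
```

{"name": "move_arm", "arguments": {"motion": [[[0.5,1,0],[0,0,0],1],[[0.5,1,0],[0,0,0],1]]}}

```text
clock: 6.02
tool_pos: [0.5001, -0.0901, 0.1186]
orientation: [-179.8, 0.3, 9.9]
force: [-10.4, 10.8, 5.6]
opening: -0.0
gripper_force: 7.0
```

The stop is felt: the horizontal force went from about 6.5 N to 15 N with almost no motion. I'm letting the lever follow the fingers back along the arc.

{"name": "move_arm", "arguments": {"motion": [[[-7,-13,0],[0,0,0],1],[[-13.5,-27,0],[0,0,0],1],[[-18,-41,0],[0,0,0],1],[[-21.5,-55.5,0],[0,0,0],1],[[-23.5,-70,0],[0,0,0],1],[[-23.5,-85,0],[0,0,0],1],[[-22,-100,0],[0,0,0],1],[[-19.5,-115,0],[0,0,0],1],[[-15,-129,0],[0,0,0],1],[[-10,-143,0],[0,0,0],1]]}}

```text
clock: 6.85
tool_pos: [0.4688, 0.0487, 0.1199]
orientation: [-180.0, -0.1, 10.0]
force: [0.6, 0.4, -0.9]
opening: 0.0006
gripper_force: 0.2
```

{"name": "move_arm", "arguments": {"motion": [[[7,-13,0],[0,0,0],1],[[15,-26,0],[0,0,0],1],[[24,-38,0],[0,0,0],1],[[23,-50,0],[0,0,0],1],[[23,-65,0],[0,0,0],1],[[23,-80,0],[0,0,0],1],[[23,-80,0],[0,0,0],1]]}}

```text
clock: 7.43
tool_pos: [0.4777, 0.1326, 0.1193]
orientation: [180.0, 0.0, 10.1]
force: [-0.6, -0.3, -0.2]
opening: 0.0006
gripper_force: 0.0
```

Run:
```python
from h import *
from plant import ctrl
w=ctrl.snapshot("scene");d=ctrl.snapshot("side");a=cv2.resize(w["color"][140:260,190:290],None,fx=4,fy=4);b=cv2.resize(d["color"][125:225,180:280],None,fx=4,fy=4.8)
cv2.imwrite("pics/c3.png",np.hstack([a,b]))
o=ctrl.get_obs();print(o["clock"],o["tool_pos"],o["force"],shift(o,(.505,.379,.22)))
```

```text
7.5333 [0.47744414 0.1310696  0.11919807] [ 0.2943725  -0.24331405 -0.50818896] [  70.5 -239.3 -100.8]
```

View pics/c3.png

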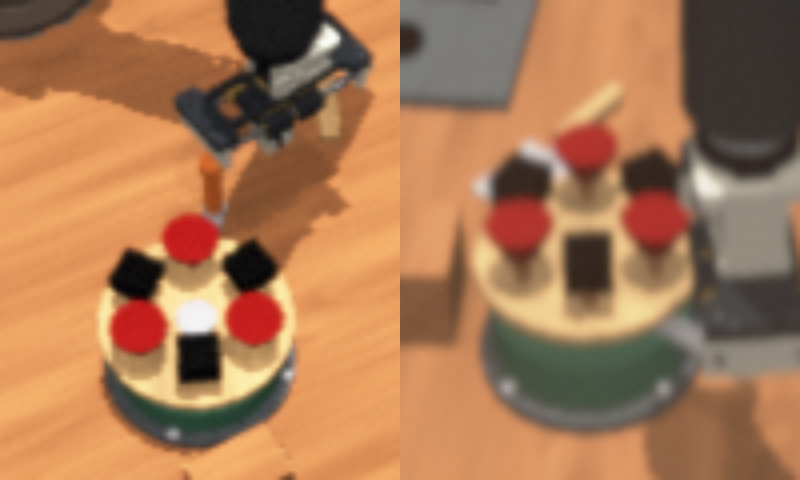

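The turntable has advanced by about one step, and the lever knob is back at scene crop (208,162). Next I'm lifting and going over the plunger.

{"name": "move_arm", "arguments": {"motion": [[[0,-5,-35],[0,0,0],1],[[0,-10,-70],[0,0,0],1],[[15,-40,-90],[0,0,0],1],[[70,-239,-90],[0,0,0],1],[[70,-239,-90],[0,0,0],1],[[70,-239,-90],[0,0,0],1],[[70,-239,-90],[0,0,0],1],[[70,-239,-90],[0,0,0],1],[[70,-239,-90],[0,0,0],1],[[70,-239,-90],[0,0,0],1]]}}

```text
clock: 8.37
tool_pos: [0.505, 0.3793, 0.208]
orientation: [179.9, 0.1, 10.1]
force: [-0.2, -0.8, -0.5]
opening: 0.0006
gripper_force: 0.0
```

Run:
```python
from h import *
from plant import ctrl
d=pickle.load(open("s0.pkl","rb"));o=ctrl.get_obs()
for i in range(3):w=ctrl.snapshot("scene")
for s in(d["scene"],w):
    h=cv2.cvtColor(s["color"],cv2.COLOR_BGR2HSV)[172:196,225:260]
    m=cv2.inRange(h,(8,190,100),(25,255,255));M=cv2.moments(m,True);print(M["m00"],225+M["m10"]/M["m00"],172+M["m01"]/M["m00"])
a=[cv2.resize(s["color"][140:260,190:290],None,fx=4,fy=4) for s in (d["scene"],w)]
cv2.imwrite("pics/c4.png",np.hstack(a))
o=ctrl.get_obs();print(o["clock"],o["tool_pos"],o["force"],shift(o,(.505,.379,.136)))
```

```text
34.0 242.52941176470588 186.2058823529412
35.0 242.57142857142858 186.31428571428572
8.5167 [0.50512068 0.37703107 0.20927363] [-0.32400483 -0.93240776 -0.68369562] [ 0.2 -2.  73.3]
```

View pics/c4.png

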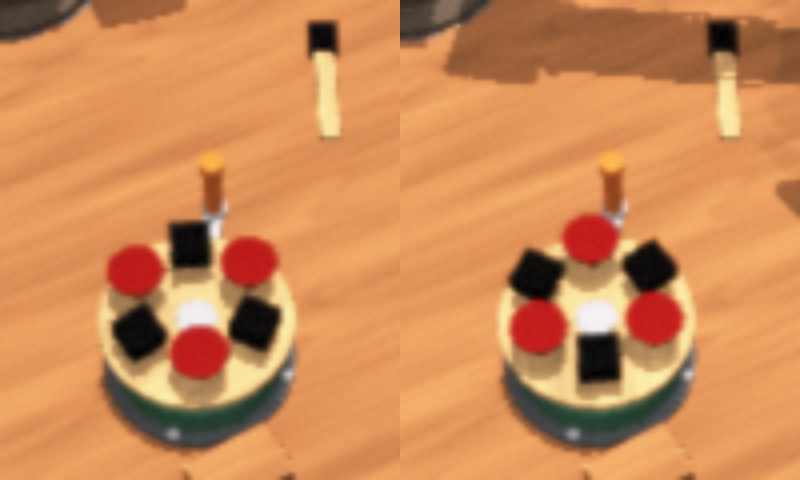

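The lever is home (the orange blob is at (242.6,186.3), same as at the start) and the turntable is one step on. Next I'm pressing the plunger.

{"name": "move_arm", "arguments": {"motion": [[[0,0,30],[0,0,0],1],[[0,0,60],[0,0,0],1],[[0,0,72],[0,0,0],1],[[0,0,80],[0,0,0],1],[[0,0,86],[0,0,0],1],[[0,0,86],[0,0,0],1]]}}

```text
clock: 9.02
tool_pos: [0.5053, 0.3778, 0.1233]
orientation: [180.0, 0.0, 10.0]
force: [-0.8, -0.5, -0.2]
opening: 0.0005
gripper_force: 0.0
```

{"name": "move_arm", "arguments": {"motion": [[[0,0,2],[0,0,0],1],[[0,0,4],[0,0,0],1],[[0,0,4],[0,0,0],1]]}}

```text
clock: 9.27
tool_pos: [0.5053, 0.3785, 0.1201]
orientation: [-180.0, -0.0, 10.0]
force: [0.4, -0.1, 0.3]
opening: 0.0005
gripper_force: 0.0
```

{"name": "move_arm", "arguments": {"motion": [[[0,0,1],[0,0,0],1],[[0,0,2],[0,0,0],1],[[0,0,2],[0,0,0],1]]}}

```text
clock: 9.52
tool_pos: [0.5051, 0.3783, 0.1175]
orientation: [-180.0, -0.0, 10.0]
force: [-0.0, -0.2, 0.3]
opening: 0.0004
gripper_force: 0.0
```

There is no force where contact was expected, so I'm looking before going further.

Run:
```python
from h import *
from plant import ctrl
w=ctrl.snapshot("wrist");s=ctrl.snapshot("side");c=ctrl.snapshot("scene")
a=cv2.resize(c["color"][120:220,260:360],(400,400),interpolation=cv2.INTER_CUBIC);b=cv2.resize(s["color"][200:320,190:310],(400,400),interpolation=cv2.INTER_CUBIC)
cv2.imwrite("pics/c5.png",np.hstack([a,b]));cv2.imwrite("pics/w5.png",w["color"])
o=ctrl.get_obs();print(o["tool_pos"],o["force"])
```

```text
[0.50510037 0.37828084 0.11753449] [ 0.04147263 -0.97502274  0.50499496]
```

View pics/c5.png

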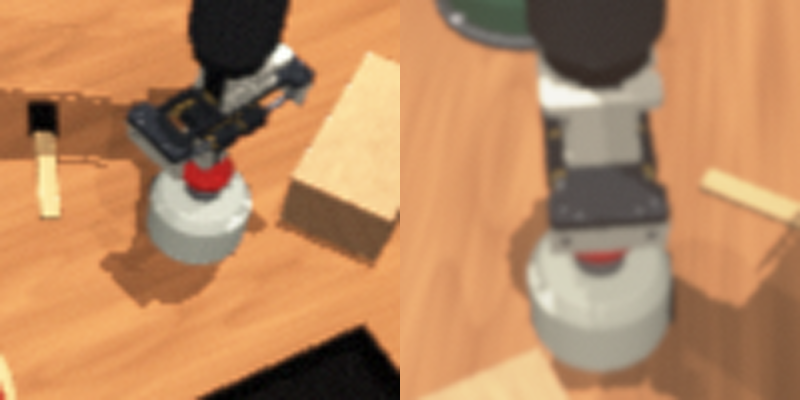

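The finger looks close to the red head in both views. I'll check the calibration numerically by projecting the tip and head points, and triangulate the plunger again with the first wrist picture.

Run:
```python
from h import *
from plant import ctrl
d=pickle.load(open("s0.pkl","rb"));w1=pickle.load(open("w1.pkl","rb"))
tip=(.505,.378,.0985)
for n,(x,y,f) in {"scene":(260,120,4),"side":(190,200,400/120)}.items():
    q=lambda p:((proj(d[n],p)-(x,y))*f).round(0)
    print(n,"crop px tip",q(tip),"tip+15mm",q((.505,.378,.1135)),"head top",q((.505,.379,.113)),"pressed",q((.505,.379,.097)))
h=cv2.cvtColor(w1["color"],cv2.COLOR_BGR2HSV)[:150,:200]
for s,x0,y0,x1,y1 in((w1,0,0,200,150),(d["wrist"],0,0,512,384)):
    h=cv2.cvtColor(s["color"],cv2.COLOR_BGR2HSV)[y0:y1,x0:x1]
    m=cv2.inRange(h,(0,150,80),(8,255,255))|cv2.inRange(h,(172,150,80),(180,255,255))
    k,_,st,c=cv2.connectedComponentsWithStats(m)
    for i in range(1,k):
        if st[i,4]>200:print(st[i],c[i],onz(s,*c[i],.108))
for u,v in((d["scene"],d["side"]),):
    print(proj(w1,(.505,.379,.111)))
c=ctrl.snapshot("scene")["color"];h=cv2.cvtColor(c,cv2.COLOR_BGR2HSV)
m=cv2.inRange(h,(0,150,60),(8,255,255))[140:190,290:330];ys,xs=np.nonzero(m);print("now red scene",xs.min()+290,xs.max()+290,ys.min()+140,ys.max()+140,"before 305-318,156-167")
```

```text
scene crop px tip [203. 169.] tip+15mm [205. 160.] head top [206. 160.] pressed [204. 170.]
side crop px tip [196. 230.] tip+15mm [196. 217.] head top [196. 219.] pressed [196. 232.]
[  52   45   74   74 4130] [87.96707022 81.49297821] [0.5045468 0.3755957 0.108    ]
[81.86784952 79.95283752]
now red scene 306 318 159 167 before 305-318,156-167
```

View pics/w5.png

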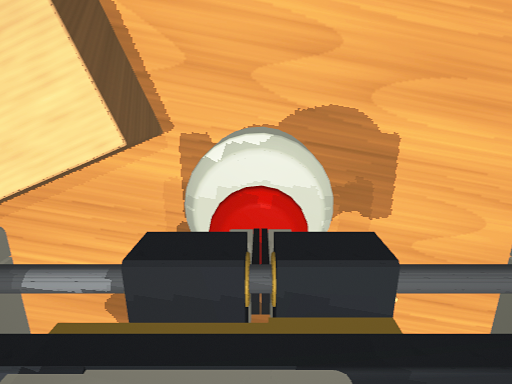

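The lateral alignment is right, since the fingertips end at the head's centre in the wrist view (about (260,235)). The tips seem to be still above the head, so I'm feeling on down gently.

{"name": "move_arm", "arguments": {"motion": [[[0,0,1.5],[0,0,0],1],[[0,0,3],[0,0,0],1],[[0,0,3],[0,0,0],1]]}}

```text
clock: 9.97
tool_pos: [0.5049, 0.3781, 0.114]
orientation: [180.0, 0.0, 10.0]
force: [0.5, 0.0, -0.3]
opening: 0.0006
gripper_force: 0.0
```

{"name": "move_arm", "arguments": {"motion": [[[0,0,1.5],[0,0,0],1],[[0,0,3],[0,0,0],1],[[0,0,3],[0,0,0],1]]}}

```text
clock: 10.22
tool_pos: [0.5052, 0.3783, 0.1114]
orientation: [180.0, -0.0, 10.0]
force: [0.3, -1.3, 1.6]
opening: 0.0004
gripper_force: 1.1
```

{"name": "move_arm", "arguments": {"motion": [[[0,0,1.5],[0,0,0],1],[[0,0,3],[0,0,0],1],[[0,0,3],[0,0,0],1]]}}

```text
clock: 10.47
tool_pos: [0.5052, 0.3783, 0.1084]
orientation: [-180.0, -0.0, 10.0]
force: [-0.1, -0.0, 2.4]
opening: 0.0004
gripper_force: 1.3
```

{"name": "move_arm", "arguments": {"motion": [[[0,0,1.5],[0,0,0],1],[[0,0,3],[0,0,0],1],[[0,0,3],[0,0,0],1]]}}

```text
clock: 10.72
tool_pos: [0.5052, 0.3783, 0.1053]
orientation: [-180.0, -0.0, 10.0]
force: [0.4, -0.1, 3.3]
opening: 0.0003
gripper_force: 1.6
```

The force follows the plunger spring, with contact at a TCP height of about 0.112. I expect the stop at about 0.096.

{"name": "move_arm", "arguments": {"motion": [[[0,0,2],[0,0,0],1],[[0,0,4],[0,0,0],1],[[0,0,6],[0,0,0],1],[[0,0,6],[0,0,0],1]]}}

```text
clock: 11.05
tool_pos: [0.5052, 0.3783, 0.0992]
orientation: [-180.0, -0.0, 10.0]
force: [-1.0, -0.9, 5.6]
opening: 0.0003
gripper_force: 2.2
```

{"name": "move_arm", "arguments": {"motion": [[[0,0,1],[0,0,0],1],[[0,0,2],[0,0,0],1],[[0,0,2],[0,0,0],1]]}}

```text
clock: 11.3
tool_pos: [0.5052, 0.3783, 0.0974]
orientation: [-180.0, -0.0, 10.0]
force: [-1.2, -1.0, 4.0]
opening: 0.0003
gripper_force: 2.4
```

{"name": "move_arm", "arguments": {"motion": [[[0,0,1],[0,0,0],1],[[0,0,2],[0,0,0],1],[[0,0,2],[0,0,0],1]]}}

```text
clock: 11.55
tool_pos: [0.5052, 0.3783, 0.096]
orientation: [-180.0, -0.0, 10.0]
force: [-0.3, -0.7, 6.6]
opening: 0.001
gripper_force: 3.4
```

{"name": "move_arm", "arguments": {"motion": [[[0,0,1],[0,0,0],1],[[0,0,1],[0,0,0],1]]}}

```text
clock: 11.72
tool_pos: [0.5053, 0.3784, 0.0958]
orientation: [-180.0, -0.0, 10.0]
force: [-3.3, -1.2, 12.6]
opening: 0.0001
gripper_force: 6.4
```

The plunger is on its stop, at 12.6 N with no further travel. I'll hold briefly, then go up.

{"name": "move_arm", "arguments": {"motion": [[[0,0,0],[0,0,0],1],[[0,0,0],[0,0,0],1],[[0,0,-10],[0,0,0],1],[[0,0,-25],[0,0,0],1],[[0,0,-60],[0,0,0],1],[[0,0,-95],[0,0,0],1],[[0,0,-120],[0,0,0],1],[[-60,-60,-120],[0,0,0],1],[[-60,-60,-120],[0,0,0],1],[[-60,-60,-120],[0,0,0],1]]}}

```text
clock: 12.55
tool_pos: [0.4316, 0.4294, 0.2148]
orientation: [-179.9, 0.0, 10.1]
force: [-0.1, -0.6, 1.1]
opening: 0.0003
gripper_force: 0.0
```

Run:
```python
from h import *
from plant import ctrl
d=pickle.load(open("s0.pkl","rb"))
for i in range(4):s=ctrl.snapshot("scene");e=ctrl.snapshot("side")
for n,x,r in(("scene",s,(140,190,290,330)),("side",e,(250,320,220,280))):
  for q in(d[n],x):
    h=cv2.cvtColor(q["color"],cv2.COLOR_BGR2HSV)[r[0]:r[1],r[2]:r[3]]
    m=cv2.inRange(h,(0,150,80),(8,255,255));M=cv2.moments(m,True);print(n,M["m00"],M["m10"]/M["m00"],M["m01"]/M["m00"])
h=cv2.cvtColor(s["color"],cv2.COLOR_BGR2HSV)[172:196,225:260]
M=cv2.moments(cv2.inRange(h,(8,190,100),(25,255,255)),True);print(225+M["m10"]/M["m00"],172+M["m01"]/M["m00"])
o=ctrl.get_obs();print(o["clock"],o["tool_pos"],o["force"])
```

```text
scene 122.0 21.31967213114754 21.581967213114755
scene 128.0 21.171875 21.4609375
side 342.0 29.228070175438596 17.780701754385966
side 332.0 29.18975903614458 17.906626506024097
242.57575757575756 186.33333333333334
12.95 [0.43625705 0.42614741 0.2140923 ] [ 0.1333692  -0.2525447   0.73361808]
```

The plunger is up, the lever is home and the arm is clear, so I'm handing the job in.

```bash
python3 -c "
from plant import ctrl;print(ctrl.close_job())"
```

```text
the job is handed in; nothing more can be done
None
```

I pushed the lever to its stop and let it spring home, which moved the turntable on one step; I then pressed the timer plunger fully down, let it come up again, and handed the job in, but no verdict came back.

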